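# Empty a spice shaker into the catch tray

## Robot

A 6-joint arm with a two-finger parallel gripper is mounted at the origin on the work surface. World frame = base frame: x ahead of the robot, y to its left, z up, the work surface at z = 0. Lengths are in m, angles in rad, forces in N, time in s.
With the tool pointing down it reaches from about 0.275 to 0.85 m from the base axis. Payload 5.2 kg.
Tool frame: the origin (TCP) lies midway between the tips of the shut fingers; the grasp point (between the pads) lies 19 mm behind it (arm.pinch_z is the distance from the TCP to the grasp point, in m); z points along the fingers, y is the line along which they close (so a half turn about z gives the same grasp; the last joint's range is limited). The gripper opens to 85 mm and grips with 20 to 120 N. Pads are 22 mm wide; open, the fingers measure 114 mm over their backs; the gripper's body (76 mm by 85 mm) begins 54 mm behind the grasp point. The pads swing forward as they close: fully open they stand 13 mm farther back than shut.
Start: joints at [-1.544, 0.259, 1.535, -0, 1.348, -0.203], TCP at [0.125, -0.536, 0.231] pointing down, gripper open.
Joint ranges: [-3.14, 3.14], [-0.91, 2.08], [0.19, 2.58], [-1.22, 4.36], [0.22, 2.71], [-3.12, 3.12]. Speed limits (rad/s): [2.57, 2.57, 3.14, 3.14, 3.14, 3.14].

## Interface

Orientations are given as a 3x3 rotation matrix whose columns are the frame's x, y, z axes.
In Python, from station import arm gives the robot as it stands.
- The arm moves only by the tool play_rows, never from a script. Its argument "motion" is a list that holds one entry, the list of rows, each a list of 7 numbers: the closure, from -1 (fully open) to 1 (shut), then the shift along the tool's x, y, z in m, then the turn, a rotation vector about the tool's x, y, z in degrees. In form: [[[hand, x, y, z, ax, ay, az], ...]]. A call has 1 to 20 rows; each row is the pose to reach, as a shift and turn from the pose commanded when the call began, along the tool's axes at that moment; what a row does not reach only later rows make up. A row lasts 1/10 s, in which the tool goes at most 50 mm and 8.59 degrees, less where a joint would pass 70% of its speed; a pose out of reach is approached as far as the arm can. A call with a gripper value outside its range is refused whole. The fingers move at their own pace and stop on an object; "squeeze" is the grip in N (left out, the last holds). Time passes only in rows, so rows that repeat a pose let the fingers close. It gives the time, the measured TCP pose, the force, the opening and the grip force at its end, in the units of the state.
- arm.observe(): the state, without advancing time (a new reading comes with each control period).
- arm.grab_frame(name): name is "side" or "top" or "wrist"; returns the picture (480x640x3 uint8, red, green, blue); there is no depth.
- arm.camera_info(name): a dict with "fx", "fy", "cx", "cy" (pixels), "origin" and "rotation" of the camera in the world; the wrist camera has in their place "tool_from_camera" (4x4, takes a point from camera to tool coordinates, whose origin is the TCP and whose axes are the flange's). Camera axes: x right, y down, z forward; pixel columns grow to the right and rows downward; lengths in m; the calibration is good to about 2 mm. A picture is of the moment at which its call begins: read the wrist's pose just before it. camera_info takes no time and is no camera call.
- arm.finish_job(): hands the job in; it is judged then, once.
The state is a dict: "time_s": time; "joint_pos": joint angles; "qd": joint speeds; "joint_efforts": joint torques, N m; "tool_pos": TCP position; "orientation": TCP orientation; "ft_force": force on the tool from outside, world axes, zero at the start; "wrist_torque": the same for the moment, N m; "width": finger opening in m; "grasp_force": force on a finger pad.
Only numpy, scipy, OpenCV 4.12 (cv2) and the standard library are available. Lean on these libraries where they do the work, as an engineer would, in place of code of your own. Each camera call takes 0.05 s, during which the arm holds its last target. There are 200 camera calls.

## Task

Unscrew the perforated steel cap from the clear shaker jar held in the tipping stand (not the loose shaker standing on the table) and lay it flat, holes up, in the middle of the white pad on the stand. Then push the open jar over towards the stand's steel catch tray so that both nutmegs left in it pour out of the wide mouth and lie in the tray.

Things in the scene. Friction and masses are not known exactly. Their poses are not given: they have to be found in the camera images.
- stand: Fixed stand: grey base, origin on the table under the jar's axis, z up, x away from the robot, y from jar to tray. White cap pad 120 mm square, centre y -130 mm, top z 12. Steel tray 150 (x) by 170 (y) mm, centre y +175, rim z 46, floor z 10. Two posts 112 high at x -46 and +46, y +35. Sealed jars 115 high stand 155 mm or more out at +x.
- jar (a joint): Tip of jar and cradle (0.7 kg), 0 upright, grows towards the tray (+y) to its stop at 2.27 rad; hinge along stand x at y +35, z 100 mm. Clear jar, 48 mm across, z 85 to rim z 190, held up to z 150 by a steel cradle 64 mm wide. Rests upright by its weight. Push near the rim from the pad side, a few N; past about 1.1 rad it falls on by itself in 1 to 3 s.
- cap_center (a point): Centre of the round perforated steel cap, 61 mm across, 24 high, 50 g; z out of its flat holed top. At first on the jar, underside z 170, top z 194 mm. Bayonet thread: turn 55 to 65 degrees anticlockwise seen from above (free from 45, light stop at 67), then lift straight up 25 mm or more. Turns easily; cannot be pulled off unturned.
- nutmeg_a: Brown whole nutmeg, 26 mm long, 19 thick, 10 g, loose in the bottom of the clear jar (45 mm inside), too big for the cap's holes; origin at its centre.
- nutmeg_b: The second, like the first, in the same jar; origin at its centre.
Not all that is in view belongs to the job. What is shaped like the part that bears cap_center but black or turquoise is not meant.

How it is judged:
On the way, in this order (a step that is already met when the one before it is completed fails the run):
1. the cap is off the jar and lies flat, holes up, on the white pad (x of cap_center in the frame of stand between -0.035 and 0.035 m and y of cap_center in the frame of stand between -0.165 and -0.095 m and z of cap_center in the frame of stand between 0.018 and 0.031 m and angle between cap_center's own z axis and vertical below 0.175 rad), for 0.2 s.
2. both nutmegs have poured into the catch tray (x of nutmeg_a in the frame of stand between -0.073 and 0.073 m and y of nutmeg_a in the frame of stand between 0.092 and 0.258 m and z of nutmeg_a in the frame of stand between 0.01 and 0.045 m and x of nutmeg_b in the frame of stand between -0.073 and 0.073 m and y of nutmeg_b in the frame of stand between 0.092 and 0.258 m and z of nutmeg_b in the frame of stand between 0.01 and 0.045 m), for 0.2 s.
At the end, for the whole second after the job is handed in: The cap lies flat on the white pad, holes up (within 10 degrees), its centre within 35 mm of the pad's centre along each side of the pad, and both nutmegs lie at rest inside the catch tray (all of step 1 and all of step 2 and linear speed of each of nutmeg_a, nutmeg_b below 0.05 m/s); the robot touches nothing.
It also fails if it takes over 58 s, if anything falls off the work surface, if the arm or the gripper's body presses on something with over 40 N, if the wrist force passes 120 N, or if a joint passes its speed limit or range.

## Working session

There is one attempt and no reset: what is moved stays moved. The work goes in short steps, Python scripts to look and compute and a tool call to move; the robot and the scene stay as the last step left them, time stands still between calls to the robot, and variables do not carry over. Pictures are saved under pics/ and viewed, at most 10 in all, crops included, and the job is handed in when it is done.

Besides the shell and the picture viewer there is one more tool, called after "Call:" as name([rows], argument=value, ...), one row to a line, values as JSON. play_rows: Moves the arm, as the interface text tells. Its arguments: {"type":"object","properties":{"motion":{"type":"array","items":{"type":"array","items":{"type":"array","items":{"type":"number"}}}},"squeeze":{"type":"number"}},"required":["motion"]}

```bash
mkdir -p pics; python3 - <<'E'
from station import arm
import cv2,numpy as np
a=arm.grab_frame("side");b=arm.grab_frame("top")
for n,i in(("side0",a),("top0",b)): cv2.imwrite(f"pics/{n}.png",i[:,:,::-1])
for n in("side","top"):
    c=arm.camera_info(n);print(n,c)
s=arm.observe();print(s["tool_pos"],s["orientation"],s["width"])
E
```

```text
side {'fx': 469.4154020360861, 'fy': 469.4154020360861, 'cx': 318.5947618854714, 'cy': 232.68121960553452, 'origin': array([0.15801501, 0.6777938 , 0.89450013]), 'rotation': array([[-0.89433719, -0.31475826,  0.31794375],
       [-0.44728067,  0.64500435, -0.61960422],
       [-0.01004956, -0.69634519, -0.71763666]])}
top {'fx': 539.11162128239, 'fy': 539.11162128239, 'cx': 322.27292713467614, 'cy': 237.38246920104146, 'origin': array([0.4494929 , 0.03295044, 1.15646558]), 'rotation': array([[-0.02189152, -0.99882342,  0.04327278],
       [-0.99970953,  0.02230633,  0.00912633],
       [-0.01008085, -0.04306042, -0.99902161]])}
[ 0.12529687 -0.53505716  0.23058434] [[ 9.73713584e-01  2.27775888e-01 -2.68644022e-05]
 [ 2.27775634e-01 -9.73712307e-01  1.61377824e-03]
 [ 3.41421573e-04 -1.57747685e-03 -9.99998697e-01]] 0.0853958839256606
```

View pics/top0.png

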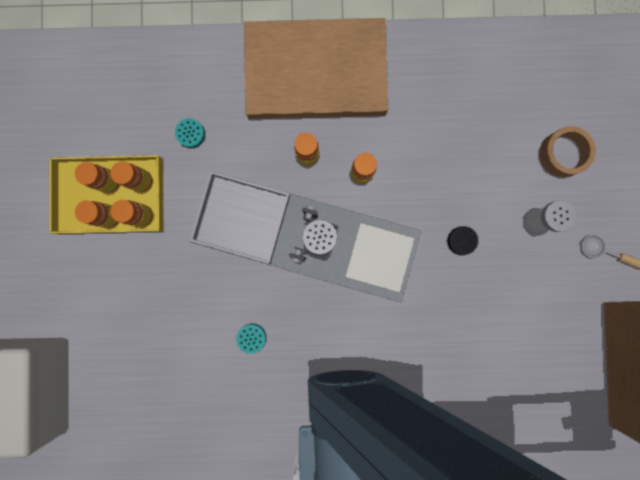

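View pics/side0.png

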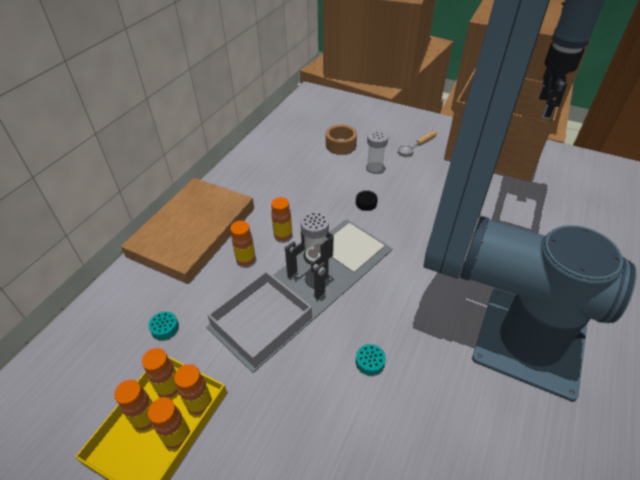

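Top view: the perforated steel caps are at (320,237), on the jar in the stand between the posts, and at (559,216), on the loose shaker. Turquoise lids are at (190,133) and (251,338), and a black one at (463,240). The one at (320,237) is meant, because it stands on the grey base between the tray and the white pad. I'll confirm it in a crop and measure.

```bash
cat > h.py <<'E'
import numpy as np,cv2
from station import arm
def ray(c,uv):
    d=c["rotation"]@np.array([(uv[0]-c["cx"])/c["fx"],(uv[1]-c["cy"])/c["fy"],1.]);return c["origin"],d
def plane(c,uv,z):
    o,d=ray(c,uv);return o+d*(z-o[2])/d[2]
def pad(img,box):
    x0,y0,x1,y1=box;m=np.zeros(img.shape[:2],np.uint8)
    m[y0:y1,x0:x1]=(img[y0:y1,x0:x1].min(2)>185)*255
    k=max(cv2.findContours(m,0,2)[0],key=cv2.contourArea);return cv2.minAreaRect(k)
E
python3 - <<'E'
from h import *
a=cv2.imread("pics/top0.png");c=arm.camera_info("top")
r=pad(a,(335,210,425,300));print(r)
B=cv2.boxPoints(r);P=np.array([plane(c,p,.012) for p in B]);print(P.round(4),"padc",P.mean(0).round(4))
s=arm.camera_info("side")
print("cap top",plane(c,(320,237),.194),"side",plane(s,(314.5,222),.194))
for p in((213,175),(289,195),(271,263),(192,242)):print("tray",plane(c,p,.046).round(4))
b=cv2.imread("pics/side0.png")
t=cv2.resize(a[165:305,185:425],(800,466),interpolation=2);cv2.imwrite("pics/crop0.png",t)
E
```

```text
((359.2500305175781, 235.25003051757812), (0.7071067094802856, 1.4142134189605713), 45.0)
[[ 0.5013 -0.0336  0.012 ]
 [ 0.5034 -0.0358  0.012 ]
 [ 0.5023 -0.0368  0.012 ]
 [ 0.5003 -0.0346  0.012 ]] padc [ 0.5018 -0.0352  0.012 ]
cap top [0.49195695 0.04578912 0.194     ] side [0.49035104 0.04849627 0.194     ]
tray [0.6323 0.2671 0.046 ]
tray [0.5869 0.11   0.046 ]
tray [0.4472 0.1498 0.046 ]
tray [0.4941 0.3124 0.046 ]
```

View pics/crop0.png

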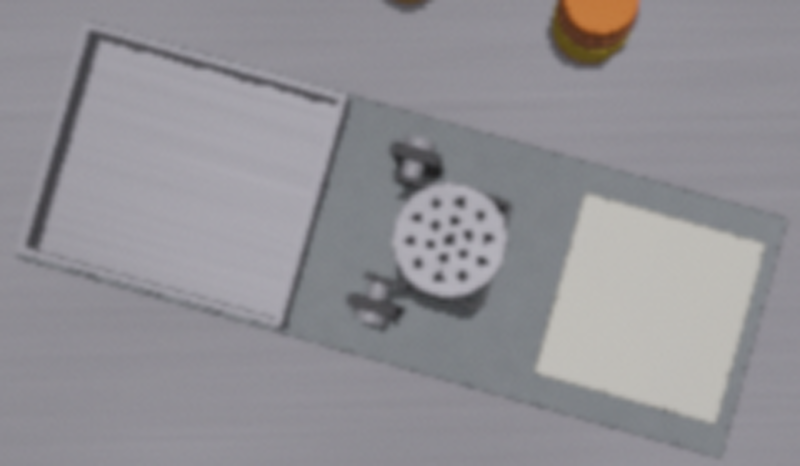

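The crop confirms it: the bright perforated cap at crop (450,240), between the stand's two posts, with the tray to the left and the pad to the right. The stand origin is at about (0.491, 0.046), with +y along (0.277, 0.961), and the pad centre is at about (0.455, -0.079). Next I move to a hover above the cap.

Call:
play_rows([
  [[-1, 0.2, -0.2, -0.03, 0, 0, 0], [-1, 0.489, -0.483, -0.03, 0, 0, 0], [-1, 0.489, -0.483, -0.03, 0, 0, 0], [-1, 0.489, -0.483, -0.03, 0, 0, 0], [-1, 0.489, -0.483, -0.03, 0, 0, 0], [-1, 0.489, -0.483, -0.03, 0, 0, 0], [-1, 0.489, -0.483, -0.03, 0, 0, 0], [-1, 0.489, -0.483, -0.03, 0, 0, 0], [-1, 0.489, -0.483, -0.03, 0, 0, 0], [-1, 0.489, -0.483, -0.03, 0, 0, 0], [-1, 0.489, -0.483, -0.03, 0, 0, 0], [-1, 0.489, -0.483, -0.03, 0, 0, 0], [-1, 0.489, -0.483, -0.03, 0, 0, 0], [-1, 0.489, -0.483, -0.03, 0, 0, 0], [-1, 0.489, -0.483, -0.03, 0, 0, 0], [-1, 0.489, -0.483, -0.03, 0, 0, 0], [-1, 0.489, -0.483, -0.03, 0, 0, 0], [-1, 0.489, -0.483, -0.03, 0, 0, 0]],
], squeeze=25)

```text
time_s: 1.9
tool_pos: [0.4909, 0.045, 0.2612]
orientation: [[0.974, 0.226, -0.0], [0.226, -0.974, -0.0], [-0.001, 0.0, -1.0]]
ft_force: [0.3, -0.8, -0.1]
width: 0.0851
grasp_force: 0.0
```

```bash
python3 - <<'E'
from h import *
s=arm.observe();i=arm.grab_frame("wrist");cv2.imwrite("pics/w1.png",i[:,:,::-1])
print(s["time_s"],s["tool_pos"],s["orientation"].round(4) if hasattr(s["orientation"],"round") else s["orientation"],s["joint_pos"]);print(arm.camera_info("wrist"))
E
```

```text
1.9 [0.49085385 0.04497211 0.26122962] [[ 9.741e-01  2.260e-01 -5.000e-04]
 [ 2.260e-01 -9.741e-01 -3.000e-04]
 [-5.000e-04  1.000e-04 -1.000e+00]] [-1.35122249e-01  1.35769972e-01  1.61570369e+00 -3.27667349e-04
  1.39057346e+00  1.20778818e+00]
{'fx': 396.6389152076994, 'fy': 396.6389152076994, 'cx': 310.6975657027878, 'cy': 238.04872879410755, 'tool_from_camera': array([[ 2.88068090e-04, -9.62701812e-01, -2.70564480e-01,
         6.88380849e-02],
       [ 9.99999952e-01,  3.07181013e-04, -2.82950716e-05,
         6.58983380e-04],
       [ 1.10351988e-04, -2.70564459e-01,  9.62701855e-01,
        -1.43090578e-01],
       [ 0.00000000e+00,  0.00000000e+00,  0.00000000e+00,
         1.00000000e+00]])}
```

View pics/w1.png

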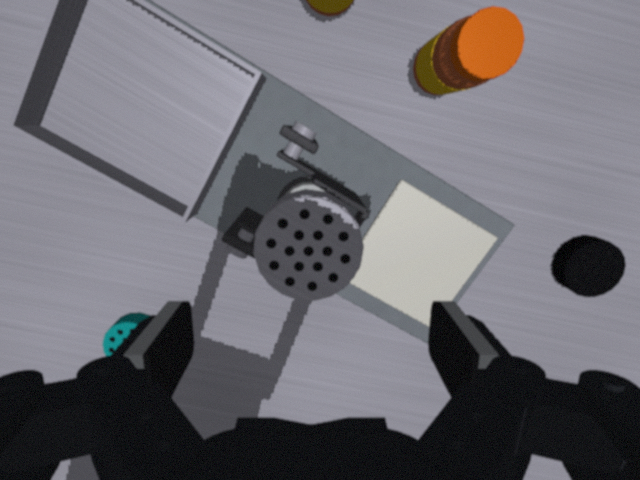

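Wrist view: the cap is centred at about (308,247), roughly 4 mm ahead of the tool axis along tool x. The pad is to the right at (425,255), and the fingers clear the cap. I go down and grip.

Call:
play_rows([
  [[-1, 0.0035, -0.001, 0.04, 0, 0, 0], [-1, 0.0035, -0.001, 0.065, 0, 0, 0], [-1, 0.0035, -0.001, 0.085, 0, 0, 0], [-1, 0.0035, -0.001, 0.097, 0, 0, 0], [-1, 0.0035, -0.001, 0.097, 0, 0, 0], [-1, 0.0035, -0.001, 0.097, 0, 0, 0], [0.3, 0.0035, -0.001, 0.097, 0, 0, 0], [1, 0.0035, -0.001, 0.097, 0, 0, 0], [1, 0.0035, -0.001, 0.097, 0, 0, 0], [1, 0.0035, -0.001, 0.097, 0, 0, 0], [1, 0.0035, -0.001, 0.097, 0, 0, 0], [1, 0.0035, -0.001, 0.097, 0, 0, 0], [1, 0.0035, -0.001, 0.097, 0, 0, 0], [1, 0.0035, -0.001, 0.097, 0, 0, 0]],
], squeeze=30)

```text
time_s: 3.35
tool_pos: [0.4954, 0.0478, 0.1658]
orientation: [[0.974, 0.228, 0.003], [0.228, -0.974, -0.001], [0.002, 0.001, -1.0]]
ft_force: [-1.1, -0.5, 5.6]
width: 0.061
grasp_force: 31.8
```

Call:
play_rows([
  [[1, 0, 0, 0, 0, 0, -6], [1, 0, 0, 0, 0, 0, -12], [1, 0, 0, 0, 0, 0, -18], [1, 0, 0, 0, 0, 0, -24], [1, 0, 0, 0, 0, 0, -30], [1, 0, 0, 0, 0, 0, -36], [1, 0, 0, 0, 0, 0, -42], [1, 0, 0, 0, 0, 0, -48], [1, 0, 0, 0, 0, 0, -54], [1, 0, 0, 0, 0, 0, -59], [1, 0, 0, 0, 0, 0, -62], [1, 0, 0, 0, 0, 0, -62], [1, 0, 0, 0, 0, 0, -62]],
], squeeze=40)

```text
time_s: 4.65
tool_pos: [0.4948, 0.0489, 0.1659]
orientation: [[0.255, 0.967, 0.002], [0.967, -0.255, 0.001], [0.002, 0.001, -1.0]]
ft_force: [-3.7, 3.9, 8.6]
width: 0.0604
grasp_force: 41.8
```

Turned by 62°. I lift slowly at first.

Call:
play_rows([
  [[1, 0, 0, -0.005, 0, 0, 0], [1, 0, 0, -0.01, 0, 0, 0], [1, 0, 0, -0.015, 0, 0, 0], [1, 0, 0, -0.02, 0, 0, 0], [1, 0, 0, -0.03, 0, 0, 0], [1, 0, 0, -0.045, 0, 0, 0], [1, 0, 0, -0.07, 0, 0, 0], [1, 0, 0, -0.07, 0, 0, 0], [1, 0, 0, -0.07, 0, 0, 0]],
])

```text
time_s: 5.55
tool_pos: [0.4952, 0.0475, 0.2352]
orientation: [[0.256, 0.967, 0.002], [0.967, -0.256, -0.001], [-0.0, 0.002, -1.0]]
ft_force: [-0.3, -0.1, -1.0]
width: 0.0601
grasp_force: 44.1
```

```bash
python3 - <<'E'
from h import *
s=arm.observe();i=arm.grab_frame("wrist");j=arm.grab_frame("side")
cv2.imwrite("pics/w2.png",np.hstack([i,j])[:,:,::-1][::1,:][:, :]) 
k=np.hstack([cv2.resize(i,(400,300)),cv2.resize(j[150:360,180:460],(400,300))]);cv2.imwrite("pics/m2.png",k[:,:,::-1])
print(s["tool_pos"],s["orientation"],s["ft_force"])
E
```

```text
[0.49522533 0.04750775 0.23517331] [[ 2.56220897e-01  9.66615529e-01  2.29562052e-03]
 [ 9.66618244e-01 -2.56219810e-01 -7.60950314e-04]
 [-1.47362938e-04  2.41396005e-03 -9.99997076e-01]] [-0.2784312  -0.06829732 -1.03897003]
```

View pics/m2.png

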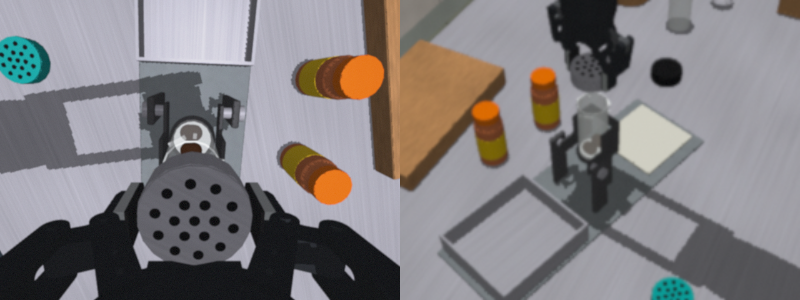

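Left pane: the cap is in the fingers at (195,210), and the open jar behind it holds nutmegs at (190,140). Right pane: the cap is lifted clear of the jar. I carry it over the pad and lower it.

Call:
play_rows([
  [[1, -0.045, -0.003, 0, 0, 0, 0], [1, -0.09, -0.006, 0, 0, 0, 0], [1, -0.133, -0.006, 0, 0, 0, 0], [1, -0.133, -0.006, 0.02, 0, 0, 0], [1, -0.133, -0.006, 0.06, 0, 0, 0], [1, -0.133, -0.006, 0.1, 0, 0, 0], [1, -0.133, -0.006, 0.14, 0, 0, 0], [1, -0.133, -0.006, 0.18, 0, 0, 0], [1, -0.133, -0.006, 0.2, 0, 0, 0], [1, -0.133, -0.006, 0.21, 0, 0, 0], [1, -0.133, -0.006, 0.215, 0, 0, 0], [1, -0.133, -0.006, 0.218, 0, 0, 0], [1, -0.133, -0.006, 0.221, 0, 0, 0], [1, -0.133, -0.006, 0.223, 0, 0, 0], [1, -0.133, -0.006, 0.223, 0, 0, 0], [1, -0.133, -0.006, 0.223, 0, 0, 0]],
])

```text
time_s: 7.25
tool_pos: [0.455, -0.0792, 0.0118]
orientation: [[0.256, 0.967, 0.001], [0.967, -0.256, -0.0], [-0.0, 0.001, -1.0]]
ft_force: [0.2, 0.4, -1.3]
width: 0.0603
grasp_force: 44.0
```

Call:
play_rows([
  [[1, 0, 0, 0.0015, 0, 0, 0], [1, 0, 0, 0.003, 0, 0, 0], [1, 0, 0, 0.004, 0, 0, 0], [1, 0, 0, 0.004, 0, 0, 0]],
])

```text
time_s: 7.65
tool_pos: [0.4549, -0.0792, 0.008]
orientation: [[0.256, 0.967, 0.0], [0.967, -0.256, -0.0], [-0.0, 0.001, -1.0]]
ft_force: [-2.6, 1.3, 9.2]
width: 0.0606
grasp_force: 44.8
```

Contact at 9 N; release and rise.

Call:
play_rows([
  [[0, 0, 0, 0, 0, 0, 0], [-1, 0, 0, 0, 0, 0, 0], [-1, 0, 0, 0, 0, 0, 0], [-1, 0, 0, 0, 0, 0, 0], [-1, 0, 0, 0, 0, 0, 0], [-1, 0, 0, -0.01, 0, 0, 0], [-1, 0, 0, -0.03, 0, 0, 0], [-1, 0, 0, -0.07, 0, 0, 0], [-1, 0, 0, -0.11, 0, 0, 0], [-1, 0, 0, -0.15, 0, 0, 0], [1, 0, 0, -0.16, 0, 0, 0], [1, 0, 0, -0.16, 0, 0, 0], [1, 0, 0, -0.16, 0, 0, 0], [1, 0, 0, -0.16, 0, 0, 0], [1, 0, 0, -0.16, 0, 0, 0], [1, 0, 0, -0.16, 0, 0, 0]],
])

```text
time_s: 9.25
tool_pos: [0.4542, -0.0789, 0.1662]
orientation: [[0.256, 0.967, -0.002], [0.967, -0.256, 0.001], [0.0, -0.002, -1.0]]
ft_force: [-0.5, -0.5, 0.3]
width: -0.0001
grasp_force: 0.0
```

```bash
python3 - <<'E'
from h import *
s=arm.observe();i=arm.grab_frame("wrist");j=arm.grab_frame("side")
k=np.hstack([cv2.resize(i,(400,300)),cv2.resize(j[150:360,180:460],(400,300))]);cv2.imwrite("pics/m3.png",k[:,:,::-1])
print(s["tool_pos"],s["orientation"],s["width"])
E
```

```text
[ 0.45418932 -0.07891242  0.16621522] [[ 2.56084037e-01  9.66652140e-01 -2.14607851e-03]
 [ 9.66654461e-01 -2.56082594e-01  9.26784375e-04]
 [ 3.46304749e-04 -2.31185104e-03 -9.99997268e-01]] -0.00012131397358116584
```

View pics/m3.png

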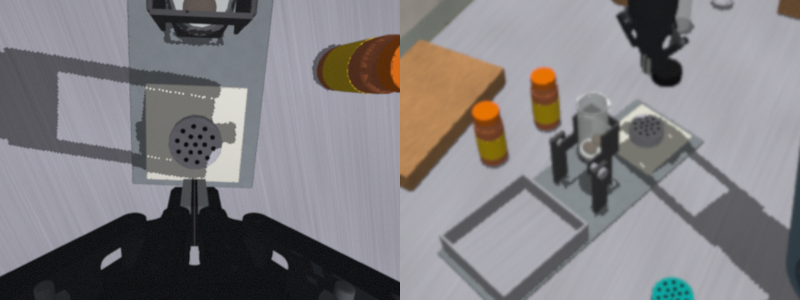

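Left pane: the cap lies flat near the pad's middle at (195,143), and the fingers are shut. Right pane: the open jar is upright. I push the jar's rim towards the tray, starting with the approach and the first part of the tip.

Call:
play_rows([
  [[1, 0.03, 0.002, -0.014, 0, 0, 0], [1, 0.06, 0.002, -0.014, 0, 0, 0], [1, 0.08, 0.002, -0.014, 0, 0, 0], [1, 0.09, 0.002, -0.014, 0, 0, 0], [1, 0.095, 0.002, -0.014, 0, 0, 0], [1, 0.1, 0.002, -0.014, 0, 0, 0], [1, 0.105, 0.002, -0.014, 0, 0, 0], [1, 0.11, 0.002, -0.014, 0, 0, 0], [1, 0.115, 0.002, -0.014, 0, 0, 0], [1, 0.12, 0.002, -0.014, 0, 0, 0]],
])

```text
time_s: 10.35
tool_pos: [0.4881, 0.0335, 0.1826]
orientation: [[0.257, 0.966, 0.002], [0.966, -0.257, -0.005], [-0.004, 0.003, -1.0]]
ft_force: [-3.4, -8.6, 12.2]
width: 0.0003
grasp_force: 6.1
```

Call:
play_rows([
  [[1, 0.007, 0, -0.004, 0, 0, 0], [1, 0.014, 0, -0.006, 0, 0, 0], [1, 0.021, 0, -0.006, 0, 0, 0], [1, 0.028, 0, -0.006, 0, 0, 0], [1, 0.035, 0, -0.006, 0, 0, 0], [1, 0.042, 0, -0.005, 0, 0, 0], [1, 0.049, 0, -0.004, 0, 0, 0], [1, 0.055, 0, -0.003, 0, 0, 0]],
])

```text
time_s: 11.15
tool_pos: [0.5047, 0.0885, 0.1872]
orientation: [[0.257, 0.966, 0.008], [0.966, -0.257, -0.001], [0.001, 0.008, -1.0]]
ft_force: [2.0, -0.5, 9.6]
width: -0.0
grasp_force: 3.9
```

Call:
play_rows([
  [[1, 0.007, 0, 0.001, 0, 0, 0], [1, 0.014, 0, 0.002, 0, 0, 0], [1, 0.021, 0, 0.003, 0, 0, 0], [1, 0.028, 0, 0.004, 0, 0, 0], [1, 0.035, 0, 0.004, 0, 0, 0], [1, 0.042, 0, 0.004, 0, 0, 0], [1, 0.042, 0, 0.004, 0, 0, 0], [1, 0.042, 0, 0.004, 0, 0, 0]],
])

```text
time_s: 11.95
tool_pos: [0.512, 0.1305, 0.1801]
orientation: [[0.255, 0.967, -0.001], [0.967, -0.255, -0.0], [-0.0, -0.001, -1.0]]
ft_force: [0.4, 0.5, 0.5]
width: -0.0001
grasp_force: 0.0
```

The jar has left the finger. I rise clear and let it fall.

Call:
play_rows([
  [[1, 0, 0, -0.04, 0, 0, 0], [1, -0.04, 0, -0.08, 0, 0, 0], [1, -0.08, 0, -0.12, 0, 0, 0], [1, -0.12, 0, -0.12, 0, 0, 0], [1, -0.16, 0, -0.12, 0, 0, 0], [1, -0.2, 0, -0.12, 0, 0, 0], [1, -0.24, 0, -0.12, 0, 0, 0], [1, -0.24, 0, -0.12, 0, 0, 0], [1, -0.24, 0, -0.12, 0, 0, 0], [1, -0.24, 0, -0.12, 0, 0, 0], [1, -0.24, 0, -0.12, 0, 0, 0], [1, -0.24, 0, -0.12, 0, 0, 0], [1, -0.24, 0, -0.12, 0, 0, 0], [1, -0.24, 0, -0.12, 0, 0, 0], [1, -0.24, 0, -0.12, 0, 0, 0], [1, -0.24, 0, -0.12, 0, 0, 0], [1, -0.24, 0, -0.12, 0, 0, 0], [1, -0.24, 0, -0.12, 0, 0, 0], [1, -0.24, 0, -0.12, 0, 0, 0], [1, -0.24, 0, -0.12, 0, 0, 0]],
])

```text
time_s: 13.95
tool_pos: [0.4508, -0.1019, 0.3003]
orientation: [[0.256, 0.967, 0.0], [0.967, -0.256, -0.0], [-0.0, 0.0, -1.0]]
ft_force: [-0.3, -0.1, 0.6]
width: 0.0003
grasp_force: 0.0
```

Call:
play_rows([
  [[1, 0, 0, 0, 0, 0, 0], [1, 0, 0, 0, 0, 0, 0], [1, 0, 0, 0, 0, 0, 0], [1, 0, 0, 0, 0, 0, 0], [1, 0, 0, 0, 0, 0, 0], [1, 0, 0, 0, 0, 0, 0], [1, 0, 0, 0, 0, 0, 0], [1, 0, 0, 0, 0, 0, 0], [1, 0, 0, 0, 0, 0, 0], [1, 0, 0, 0, 0, 0, 0], [1, 0, 0, 0, 0, 0, 0], [1, 0, 0, 0, 0, 0, 0], [1, 0, 0, 0, 0, 0, 0], [1, 0, 0, 0, 0, 0, 0], [1, 0, 0, 0, 0, 0, 0]],
])

```text
time_s: 15.45
tool_pos: [0.4508, -0.1019, 0.3003]
orientation: [[0.256, 0.967, 0.0], [0.967, -0.256, -0.0], [-0.0, 0.0, -1.0]]
ft_force: [-0.3, -0.1, -0.8]
width: 0.0001
grasp_force: 0.0
```

```bash
python3 - <<'E'
from h import *
i=arm.grab_frame("top");j=arm.grab_frame("side")
k=np.hstack([cv2.resize(i[150:310,185:425],(400,300)),cv2.resize(j[190:385,190:450],(400,300))]);cv2.imwrite("pics/m4.png",k[:,:,::-1])
print(arm.observe()["time_s"])
E
```

```text
15.55
```

View pics/m4.png

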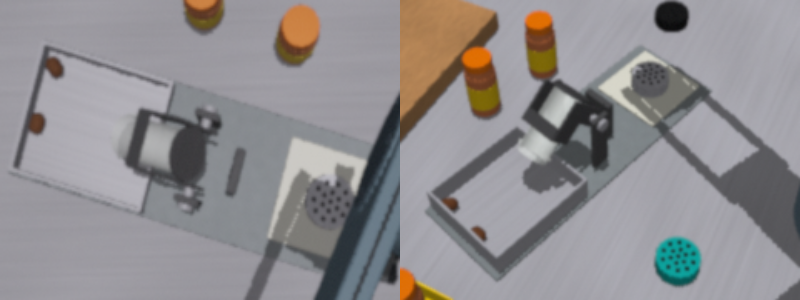

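Both nutmegs lie in the tray, at left-pane (53,67) and (37,122), and the cap is still flat on the pad. I check that the nutmegs are at rest, then hand in.

```bash
python3 - <<'E'
from h import *
c=arm.camera_info("top");o=[]
for n in range(5):
    i=arm.grab_frame("top")[170:270,185:300].astype(int)
    m=((i[...,0]-i[...,2]>35)).astype(np.uint8)
    _,_,st,ce=cv2.connectedComponentsWithStats(m)
    o.append([tuple((plane(c,(x+185,y+170),.02)[:2]).round(4)) for (x,y),s in zip(ce[1:],st[1:]) if s[4]>15])
print(o[0],o[-1])
E
```

```text
[(np.float64(0.6146), np.float64(0.2642)), (np.float64(0.5512), np.float64(0.2875))] [(np.float64(0.6146), np.float64(0.264)), (np.float64(0.551), np.float64(0.2875))]
```

```bash
python3 -c "
from station import arm
print(arm.finish_job())"
```

```text
the job is handed in; nothing more can be done
None
```

I handed the job in at about 16 s: the cap lies flat, holes up, near the middle of the white pad, and both nutmegs are at rest in the catch tray; the hand-in gave no verdict.

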